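# Load a glass sample plate under the stage clips

### The arm

A 7-joint arm with a two-finger parallel gripper is mounted at the origin on the work surface. World frame = base frame: x ahead of the robot, y to its left, z up, the work surface at z = 0. Lengths are in mm, angles in rad, forces in N, time in s.
With the tool pointing down it reaches from about 425 to 875 mm from the base axis. Payload 8.4 kg.
Tool frame: the origin (TCP) lies on the centre line of the jaws, within the pads' length; the fingertips stand 22 mm ahead of it and the grasp point (between the pads) lies 3 mm ahead of it; z points along the fingers, y is the direction in which the jaws open and shut (so a half turn about z gives the same grasp; the last joint's range is limited). The gripper opens to 85 mm and grips with 20 to 120 N. Pads are 22 mm wide; open, the fingers measure 114 mm over their backs; the gripper's body (76 mm by 85 mm) begins 54 mm behind the grasp point. The pads swing forward as they close: fully open they stand 13 mm farther back than shut.
Start: joints at [1.218, 0.333, 0.04, 1.465, -0.013, 1.343, -0.059], TCP at [163.183, -629.155, 253.308] pointing down, gripper open.
Joint ranges: [-2.58, 2.58], [-0.38, 2.09], [-1.3, 1.39], [0.25, 2.4], [-1.5, 4.64], [0.08, 2.09], [-2.65, 2.65]. Speed limits (rad/s): [2.22, 2.22, 2.79, 2.79, 3.14, 3.14, 3.14].

### API

Orientations are given as a unit quaternion [w, x, y, z].
In Python, from workcell import readout, get_image, hand_in gives the robot as it stands.
- The arm moves only by the tool carry_out, never from a script. Its arguments are lists of equal length, an entry for each row: "translation": the shift along the tool's x, y, z in cm, a list of three; "delta_rot": the turn, a rotation vector about the tool's x, y, z in degrees, a list of three. In form: {"translation": [[x, y, z], ...], "delta_rot": [[rx, ry, rz], ...]}. A call has 1 to 5 rows; each row shifts and turns the commanded pose from where the row before left it, along the tool's axes as they then stand; what a row does not reach is not made up. A row lasts 1/12 s, in which the tool goes at most 41.7 mm and 7.16 degrees, less where a joint would pass 70% of its speed; a pose out of reach is approached as far as the arm can. A call is refused whole if a number of a shift passes 4.17 or a number of a turn 7.16, either way. A call with a gripper value outside its range is refused whole. "hand" is the opening, from 0 (shut) to 1 (fully open), set as the call begins (left out, the last holds). The fingers move at their own pace and stop on an object; "newtons" is the grip in N (left out, the last holds). Time passes only in rows, so rows that do not move let the fingers close. It gives the time, the measured TCP pose, the force and the opening at its end, in the units of the state.
- readout.sense(): the state, without advancing time (a new reading comes with each control period).
- get_image(name): name is "scene" or "top" or "wrist"; returns a dict with "color" (384x512x3 uint8, blue, green, red), "range_z" (384x512 float32, mm along the optical axis (not along the pixel's ray), 0 where there is no reading), "fovy" (degrees; the focal length in pixels is half the picture's height over the tangent of half this angle, whatever the lens; pixels are square), "cx", "cy" (the principal point, pixels), "distortion" ([k1, k2, p1, p2, k3] as OpenCV has them; the pictures are not rectified), "R" (3x3) and "t" (3): a world point X has camera coordinates R X + t; the wrist camera has in their place "tool_from_camera" (4x4, takes a point from camera to tool coordinates, whose origin is the TCP and whose axes are the flange's). Camera axes: x right, y down, z forward; pixel columns grow to the right and rows downward; lengths in mm; the calibration is good to about 2 mm. A picture is of the moment at which its call begins: read the wrist's pose just before it.
- hand_in(): hands the job in, once; it reports no verdict.
The state is a dict: "t": time; "joint_positions": joint angles; "joint_velocities": joint speeds; "tau": joint torques, N m; "eef_pos": TCP position; "orientation": TCP orientation; "force": force on the tool from outside, world axes, zero at the start; "torque": the same for the moment, N m; "grip_width": opening from 0.0 (shut) to 1.0 (fully open).
Only numpy, scipy, OpenCV 4.12 (cv2) and the standard library are available. Lean on these libraries where they do the work, as an engineer would, in place of code of your own. Each camera call takes 0.05 s, during which the arm holds its last target.

### The job

Load the glass sample plate onto the viewing stage: set it flat on the open front part of the stage with its metal bar leading, and slide it between the guides and under the two sprung clips, so that they ride up over the bar and snap down onto the glass behind it. The plate must end fully home against the stop, lying flat and let go; leave the dish, bottle and cork ring where they are.

Things in the scene. Friction and masses are not known exactly. Their poses are not given: they have to be found in the camera images.
- plate_grip (a point): centre of the upright black grip block of the loose glass plate, where to hold it; x towards the plate's front (metal bar), z up. Block 22 mm long (x), 14 mm wide (y, grasp across this), its top 43 mm above the plate's underside. This point: 30 mm above the underside, on the centre line, 82 mm behind the plate's front edge, 18 mm ahead of its back edge.
- plate: the same plate, 0.11 kg; origin at the middle of its underside, x to the front. Clear glass 100 (x) by 60 (y) by 5 mm; along its front edge a metal bar 12 mm deep (x), 9 mm high from the underside, so 4 mm proud of the glass, leading edge rounded. Starts flat on the bench, left or right of the stage, its front within 0.5 rad of +x (away from the robot).
- seat (a point): where the grip's centre (plate_grip) comes when the plate is fully home, 30 mm above the stage top. x is the way the plate slides in (within 0.3 rad of world +x), y left, z up. A plate set down with its grip 65 to 70 mm behind this point (-x) has its front edge in the flared mouth of the guides, short of the clips.
- stage: viewing stage, a fixed white box with flat grey top 40 mm above the bench, 120 mm wide; axes as seat; origin under its middle at bench level, 27 mm ahead (+x) of seat. Top reaches from x -117 to +97 mm. Open and flat from -117 to -31 mm; guides, clips and stop lie beyond. At rest nothing stands over 20 mm above the top.
- stop (a point): middle of the stop bar's near face at the stage top, 82 mm ahead (+x) of seat; axes as seat. The bar is 9 mm high. Guide rails 8 mm high and 64 mm apart (2 mm clear each side of the plate) run from 55 mm before it, with a flared mouth about 85 mm wide starting 86 mm before it. Clip tips 50 mm, clip noses 18 mm before it; clip hinges 33 mm past it.
- clip_left (a joint): lift (rad) of the left (+y) clip: steel strip 10 mm wide, 18 mm off the centre line, hinged past the stop, with a V nose 51 mm from the hinge and an upturned tip towards the robot. Sprung down with about 1 N (rest) to 2 N (on the bar) at the nose. 0: at rest, nose 2 mm above the stage; about 0.06: nose on the glass; 0.13 to 0.14: riding on the plate's bar.
- clip_right (a joint): the same for the right (-y) clip. Pushing the plate's bar into the two ramped tips lifts the clips, with about 2 to 8 N in all (smooth glass and metal); their noses drop behind the bar over the last 5 mm before the stop.
- dish: bystander: white ceramic bowl, 86 mm across, 35 mm high; origin at the centre of its underside. It stands on the other side of the stage from the plate.
- bottle: bystander: capped brown bottle, 64 mm across, about 130 mm high; origin at the centre of its underside
- cork_ring: bystander: cork ring (flask stand), 100 mm across, 30 mm high; origin at the centre of its underside
There are look-alikes about, which are no part of the job. Leave any red, turquoise or yellow look-alike of the plate alone.

How it is judged (in metres and radians):
On the way:
1. the plate slides flat under both clips, its bar lifting them (x of plate_grip in the frame of seat between -0.035 and -0.003 m and z of plate_grip in the frame of seat between -0.004 and 0.006 m and value of joint each of clip_left, clip_right above 0.11 rad), for 0.05 s.
At the end, for the whole second after the job is handed in: plate flat on the stage (3 mm, 0.05 rad), home (grip at most 5 mm short of the seat point, 4 mm beyond or to a side, turned under 0.07 rad), both clips down on the glass behind the bar (joints 0.03 to 0.095), plate at rest and released; bystanders within 25 mm (x of plate_grip in the frame of seat between -0.005 and 0.004 m and y of plate_grip in the frame of seat between -0.004 and 0.004 m and z of plate_grip in the frame of seat between -0.003 and 0.003 m and angle between the x axis of plate_grip and the x axis of seat, either way round below 0.07 rad and angle between plate_grip's own z axis and vertical below 0.05 rad and value of joint clip_left between 0.03 and 0.095 rad and value of joint clip_right between 0.03 and 0.095 rad and linear speed of plate below 0.01 m/s); the robot touches nothing.
It fails at once if dish moved more than 25 mm (distance of dish from where it was at the start of the episode above 0.025 m).
It fails at once if bottle moved more than 25 mm (distance of bottle from where it was at the start of the episode above 0.025 m).
It fails at once if cork ring moved more than 25 mm (distance of cork_ring from where it was at the start of the episode above 0.025 m).
It also fails if it takes over 45 s, if anything falls off the work surface, if the arm or the gripper's body presses on something with over 40 N, if the wrist force passes 120 N, or if a joint passes its speed limit or range.

## Working session

There is one attempt and no reset: what is moved stays moved. The work goes in short steps, Python scripts to look and compute and a tool call to move; the robot and the scene stay as the last step left them, time stands still between calls to the robot, and variables do not carry over. Pictures are saved under pics/ and viewed, and the job is handed in when it is done.

Besides the shell and the picture viewer there is one more tool, called after "Emit:" in YAML: its name, and indented under it one key for each argument. carry_out: Moves the arm, as the interface text tells. Its arguments: {"type":"object","properties":{"translation":{"type":"array","items":{"type":"array","items":{"type":"number"}}},"delta_rot":{"type":"array","items":{"type":"array","items":{"type":"number"}}},"hand":{"type":"number"},"newtons":{"type":"number"}},"required":["translation","delta_rot"]}

```bash
ls; mkdir -p pics; cat > h.py <<'E'
import numpy as np, cv2
from workcell import readout, get_image, hand_in
def K(im):
    f=im["color"].shape[0]/2/np.tan(np.radians(im["fovy"])/2)
    return np.array([[f,0,im["cx"]],[0,f,im["cy"]],[0,0,1.]])
def Rq(q):
    from scipy.spatial.transform import Rotation as R
    return R.from_quat([q[1],q[2],q[3],q[0]]).as_matrix()
def campose(im,s=None):
    # returns Rcw, centre: world = Rcw c + C
    if "R" in im:
        R=np.array(im["R"]);t=np.array(im["t"]).ravel();return R.T,-R.T@t
    T=np.array(im["tool_from_camera"]);Rt=Rq(s["orientation"])
    return Rt@T[:3,:3], Rt@T[:3,3]+np.array(s["eef_pos"])
def rays(im,uv,s=None):
    uv=np.asarray(uv,float).reshape(-1,1,2)
    n=cv2.undistortPoints(uv,K(im),np.array(im["distortion"],float)).reshape(-1,2)
    Rcw,C=campose(im,s)
    return C,np.c_[n,np.ones(len(n))]@Rcw.T
def onplane(im,uv,z,s=None):
    C,d=rays(im,uv,s); return C+d*((z-C[2])/d[:,2])[:,None]
def cloud(im,s=None):
    h,w=im["range_z"].shape
    v,u=np.mgrid[:h,:w]
    C,d=rays(im,np.c_[u.ravel(),v.ravel()],s)
    return (C+d*im["range_z"].reshape(-1,1)).reshape(h,w,3)
def proj(im,X,s=None):
    Rcw,C=campose(im,s); R=Rcw.T
    return cv2.projectPoints(np.asarray(X,float).reshape(-1,1,3),cv2.Rodrigues(R)[0],-R@C,K(im),np.array(im["distortion"],float))[0].reshape(-1,2)
def save(im,name): 
    import pickle; cv2.imwrite(f"pics/{name}.png",im["color"])
E
python3 - <<'E'
from h import *
import pickle
s=readout.sense();print(s)
d={}
for n in("scene","top","wrist"):
    im=get_image(n);d[n]=im;save(im,n+"0")
    print(n,im["fovy"],im["cx"],im["cy"],im["distortion"],campose(im,s)[1])
d["s"]=s
pickle.dump(d,open("d0.pkl","wb"))
E
```

```text
pics
{'t': 0.0, 'joint_positions': array([ 1.21780517,  0.3338982 ,  0.03985677,  1.46628727, -0.01340473,
        1.34329517, -0.05851052]), 'joint_velocities': array([ 0.00021067,  0.00053686,  0.00022786,  0.00045735, -0.00067839,
       -0.00036728, -0.00133396]), 'tau': array([-1.04595303e-03, -6.58546042e+01,  1.36482529e+00, -4.05580187e+01,
        1.67431973e-02,  1.25846383e-02, -3.50590290e-05]), 'eef_pos': array([ 163.07753411, -628.76937586,  252.42138105]), 'orientation': array([-7.96750653e-04,  9.91960046e-01,  1.26548840e-01, -1.51835893e-04]), 'force': array([-0.33176798,  0.87863048,  0.22167163]), 'torque': array([0.01354878, 0.00666781, 0.05262494]), 'grip_width': 1.0048893229329172}
scene 56.8886614906649 254.66687294999815 187.89434211633161 [-0.06758724  0.          0.          0.          0.        ] [1168.31285652  393.88851074  897.44000375]
top 52.33613242886904 253.85644150738167 198.0140206330182 [-0.00845337  0.          0.          0.          0.        ] [ 319.09737353   -3.86569123 1167.2176823 ]
wrist 69.90835874796574 256.8623905233237 195.48659522126098 [0.0167387 0.        0.        0.        0.       ] [ 241.70861103 -609.15874311  373.21780855]
```

View pics/scene0.png

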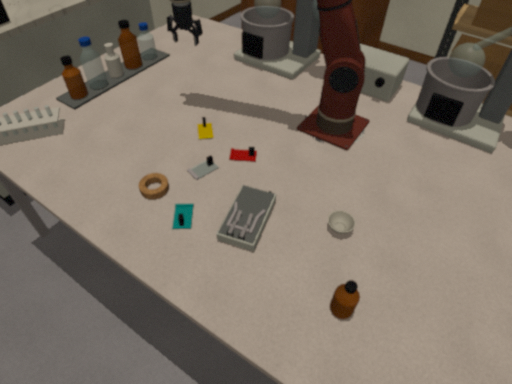

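View pics/top0.png

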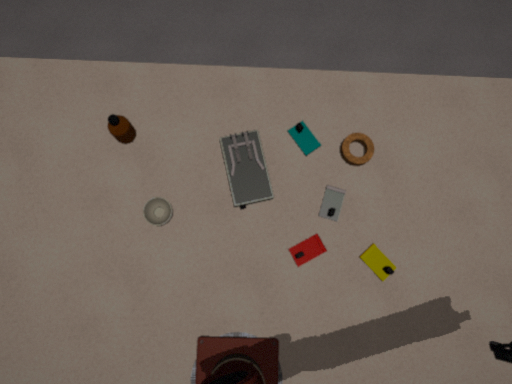

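View pics/wrist0.png

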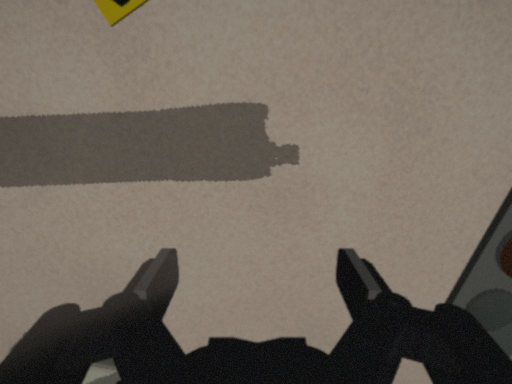

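The top view shows the stage at about (246,168) and the dish at (158,212). The bottle is at (121,128) and the cork ring at (357,149). There are four plates: turquoise (304,138), red (308,250), yellow (378,262), and clear/grey (331,203) with its grip at (332,212) and a metal bar at the far end. The clear one fits the description, since the coloured ones are excluded. I'll confirm it in an enlarged crop.

```bash
python3 - <<'E'
from h import *
import pickle
d=pickle.load(open("d0.pkl","rb"))
t=d["top"]["color"][115:235,200:370];s=d["scene"]["color"][140:260,170:300]
a=cv2.resize(t,None,fx=4,fy=4,interpolation=cv2.INTER_CUBIC)
cv2.imwrite("pics/c1.png",a)
cv2.imwrite("pics/c2.png",cv2.resize(s,None,fx=5,fy=5,interpolation=cv2.INTER_CUBIC))
P=cloud(d["top"])
for p in [(331,197),(332,212),(335,190),(246,190),(250,175),(304,138),(158,212),(121,128),(280,160)]: print(p,P[p[1],p[0]].round())
E
```

```text
(331, 197) [ 529. -267.    6.]
(332, 212) [ 479. -262.   40.]
(335, 190) [ 551. -280.    7.]
(246, 190) [537.  -9.  36.]
(250, 175) [582. -19.  40.]
(304, 138) [ 713. -184.    5.]
(158, 212) [468. 252.   1.]
(121, 128) [692. 352.  98.]
(280, 160) [ 641. -111.    1.]
```

View pics/c1.png

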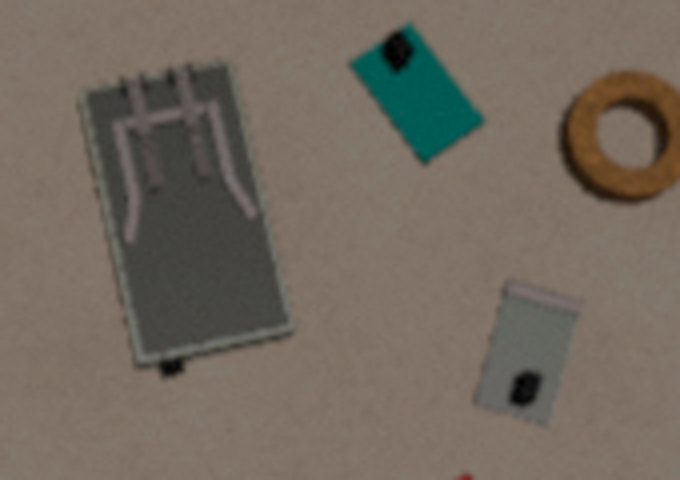

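View pics/c2.png

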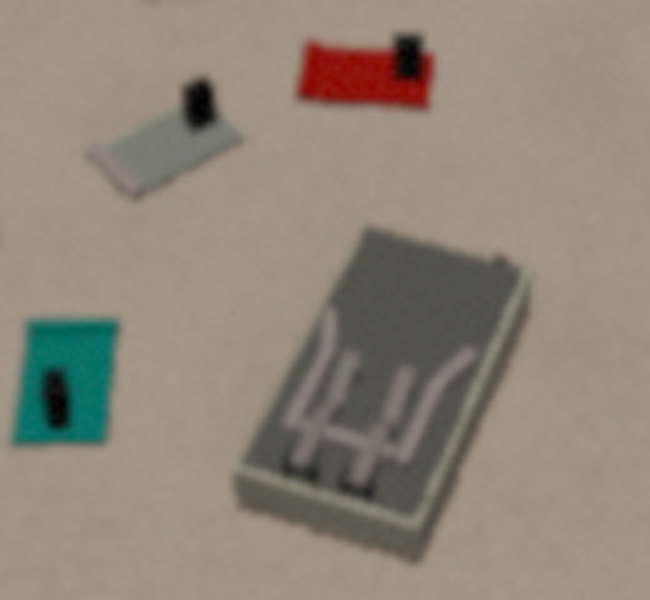

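The crop confirms it: the clear plate has a metal bar at its far (front) edge and a black grip at the near end. Next is a coarse measurement from the fixed views.

```bash
python3 - <<'E'
from h import *
import pickle
d=pickle.load(open("d0.pkl","rb"))
t=d["top"]; P=cloud(t)
def o(x,y): return (200+(x+.5)/4-.5,115+(y+.5)/4-.5)
# stage top corners from crop clicks
c=onplane(t,[o(137,362),o(292,328),o(230,64),o(82,90)],40)
print(c.round(1)); 
m=c.mean(0); ax=(c[2]+c[3]-c[0]-c[1])/2; print("stage",m,np.linalg.norm(ax),np.degrees(np.arctan2(ax[1],ax[0])))
p=onplane(t,[o(475,404),o(548,424),o(580,303),o(508,281)],6); print(p.round(1))
ax=(p[2]+p[3]-p[0]-p[1])/2; print("plate",p.mean(0),np.linalg.norm(ax),np.degrees(np.arctan2(ax[1],ax[0])))
# grip dark
for n in("top","scene"):
    im=d[n]; g=im["color"].max(2)
    m=((g<40)*255).astype(np.uint8)
    k,l,st,ce=cv2.connectedComponentsWithStats(m)
    for i in range(1,k):
        if 20<st[i,4]<300: print(n,ce[i].round(1),st[i], onplane(im,ce[i],30)[0].round(1))
s=d["s"]; print(Rq(s["orientation"]).round(3)); print(np.array(d["wrist"]["tool_from_camera"]).round(3))
E
```

```text
[[489.9  25.3  40. ]
 [518.7 -87.3  40. ]
 [719.4 -36.5  40. ]
 [694.8  74.   40. ]]
stage [605.71521592  -6.13877627  40.        ] 208.80400160508282 13.777020357000117
[[ 471.3 -228.8    6. ]
 [ 457.8 -284.     6. ]
 [ 551.3 -309.3    6. ]
 [ 566.6 -254.2    6. ]]
plate [ 511.75524972 -269.0771538     6.        ] 97.75103978803233 -15.02932811064961
top [113.4 120.1] [108 115  12  11  94] [740.  399.2  30. ]
top [298.9 127.3] [296 123   7  10  47] [ 738.5 -164.4   30. ]
top [127.1 135.7] [116 126  19  17 146] [692.2 354.1  30. ]
top [330.8 211.7] [328 208   7   8  41] [ 481.  -261.1   30. ]
top [299.  254.7] [296 252   7   6  24] [ 352.6 -167.8   30. ]
top [387.8 270. ] [383 267  10   7  49] [ 315.8 -426.4   30. ]
scene [ 2.6 14.4] [  0   1   9  23 113] [  183.5 -2273.4    30. ]
scene [331.2   6.5] [317   0  35  15 167] [-1118.3  -550.9    30. ]
scene [123.4  23.9] [119  20  10   9  76] [ -138.7 -1439.1    30. ]
scene [66.  60.2] [61 56 11 10 82] [  330.1 -1338.9    30. ]
scene [379.1  82. ] [375  78   9   9  61] [-389.7   49.5   30. ]
scene [330.8 125.1] [316 114  37  20 267] [48.4  9.2 30. ]
scene [251.2 151.1] [250 148   4   7  24] [ 361.7 -161.4   30. ]
scene [209.4 160.6] [208 157   4   8  29] [ 489.7 -254.2   30. ]
scene [  8.1 199.9] [  0 195  15  11  77] [1017.7 -681.9   30. ]
scene [180.6 219.4] [179 215   4  10  34] [ 744.9 -159.2   30. ]
scene [350.3 287. ] [345 282  11  11 102] [655.4 365.5  30. ]
[[ 0.968  0.251 -0.001]
 [ 0.251 -0.968  0.002]
 [-0.    -0.002 -1.   ]]
[[-1.00000e-03 -9.49000e-01 -3.16000e-01  8.10240e+01]
 [ 1.00000e+00 -1.00000e-03 -0.00000e+00  5.63000e-01]
 [ 0.00000e+00 -3.16000e-01  9.49000e-01 -1.20806e+02]
 [ 0.00000e+00  0.00000e+00  0.00000e+00  1.00000e+00]]
```

Emit:
carry_out:
  translation:
    - [3.1,-2.4,0]
    - [3.1,-2.4,0]
    - [3.1,-2.4,0]
    - [3.1,-2.4,0]
    - [3.1,-2.4,0]
  delta_rot:
    - [0,0,0]
    - [0,0,0]
    - [0,0,0]
    - [0,0,0]
    - [0,0,0]

```text
t: 0.57
eef_pos: [283.8, -472.3, 253.1]
orientation: [-0.0, 0.992, 0.126, -0.0]
force: [0.7, -1.0, -0.4]
grip_width: 0.998
```

Emit:
carry_out:
  translation:
    - [3.1,-2.4,0]
    - [3.1,-2.4,0]
    - [3.1,-2.4,0]
    - [3.1,-2.4,0]
    - [3.1,-2.4,0]
  delta_rot:
    - [0,0,0]
    - [0,0,0]
    - [0,0,0]
    - [0,0,0]
    - [0,0,0]

```text
t: 0.98
eef_pos: [403.7, -317.2, 253.4]
orientation: [0.0, 0.992, 0.127, -0.0]
force: [0.7, -1.2, -0.1]
grip_width: 0.997
```

Emit:
carry_out:
  translation:
    - [3.1,-2.4,0]
    - [3.1,-2.4,0]
    - [0,0,0]
  delta_rot:
    - [0,0,0]
    - [0,0,0]
    - [0,0,0]

```text
t: 1.23
eef_pos: [455.5, -249.2, 253.5]
orientation: [-0.001, 0.991, 0.132, 0.001]
force: [-0.6, 0.2, 0.4]
grip_width: 1.003
```

Emit:
carry_out:
  translation:
    - [0,0,2.4]
    - [0,0,2.4]
    - [0,0,2.4]
    - [0,0,2.4]
    - [0,0,2.4]
  delta_rot:
    - [0,0,5.9]
    - [0,0,5.9]
    - [0,0,5.9]
    - [0,0,5.9]
    - [0,0,5.9]

```text
t: 1.65
eef_pos: [450.6, -257.1, 132.1]
orientation: [0.0, 0.991, -0.133, -0.0]
force: [0.4, -0.2, 0.4]
grip_width: 0.998
```

Emit:
carry_out:
  translation:
    - [0,0,0]
    - [0,0,0]
    - [0,0,0]
  delta_rot:
    - [0,0,0]
    - [0,0,0]
    - [0,0,0]

```text
t: 1.9
eef_pos: [451.5, -257.3, 134.6]
orientation: [0.0, 0.992, -0.128, 0.001]
force: [-0.2, 0.2, -0.3]
grip_width: 1.0
```

```bash
cat > snap.py <<'E'
from h import *
import pickle,sys
n=sys.argv[1]
s=readout.sense();im=get_image("wrist");save(im,n)
pickle.dump((s,im),open(n+".pkl","wb"));print(s["eef_pos"].round(1),s["t"],s["joint_positions"].round(2),s["force"].round(2))
E
python3 snap.py w1
```

```text
[ 451.5 -257.3  134.6] 1.9 [ 0.69  0.18 -0.28  1.91  0.06  1.05 -1.45] [-0.21  0.25 -0.28]
```

View pics/w1.png

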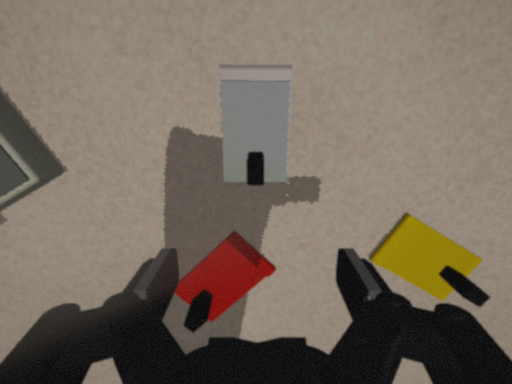

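The wrist view shows the plate squarely ahead: its bar is at (256,73), its glass spans columns 221-291, and its grip is at (256,168). The red and yellow look-alikes are at (225,275) and (425,255). I'll take a second view with a shifted camera to triangulate.

Emit:
carry_out:
  translation:
    - [-1.5,2,1]
    - [-1.5,2,1]
    - [0,0,0]
    - [0,0,0]
    - [0,0,0]
  delta_rot:
    - [0,0,0]
    - [0,0,0]
    - [0,0,0]
    - [0,0,0]
    - [0,0,0]

```text
t: 2.37
eef_pos: [412.7, -288.2, 114.8]
orientation: [0.0, 0.992, -0.13, 0.001]
force: [1.0, -0.3, 0.3]
grip_width: 1.0
```

```bash
python3 snap.py w2; python3 - <<'E'
import cv2,numpy as np
a=[cv2.resize(cv2.imread(f"pics/{n}.png")[40:220,140:330],None,fx=2.1,fy=3,interpolation=cv2.INTER_CUBIC) for n in("w1","w2")]
for n in("w1","w2"):
    cv2.imwrite(f"pics/{n}c.png",cv2.resize(cv2.imread(f"pics/{n}.png")[40:230,130:330],None,fx=3,fy=3,interpolation=cv2.INTER_CUBIC))
E
```

```text
[ 412.7 -288.2  114.8] 2.3667 [ 0.75  0.17 -0.25  1.97  0.05  1.   -1.35] [ 1.01 -0.31  0.29]
```

View pics/w1c.png

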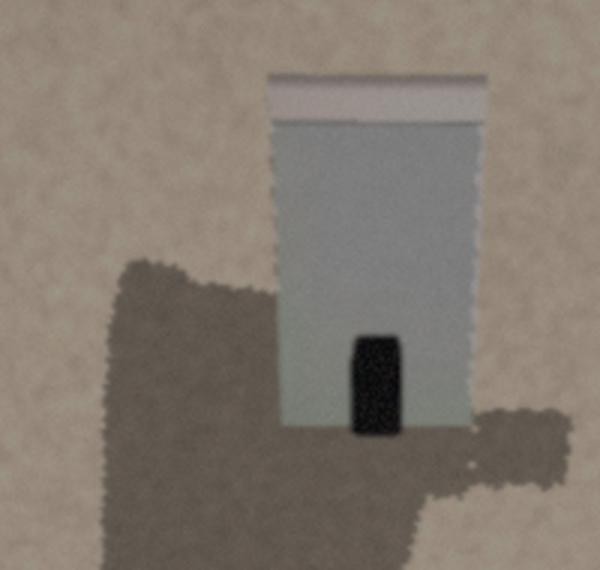

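View pics/w2c.png

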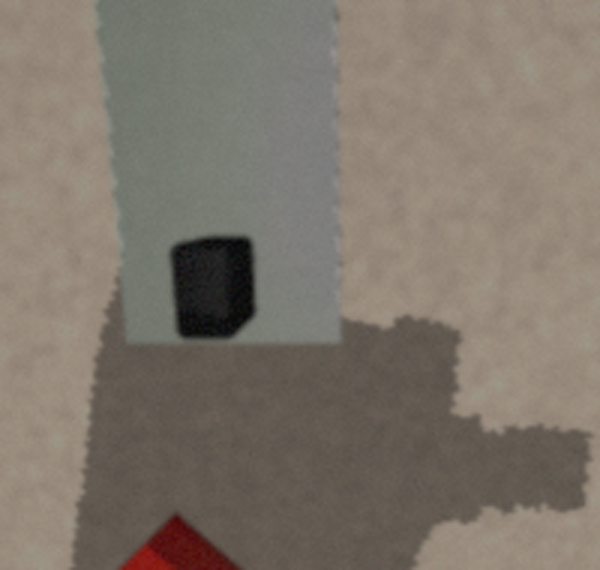

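```bash
cat > tri.py <<'E'
from h import *
import pickle
def tri(obs):
    A=np.zeros((3,3));b=np.zeros(3);L=[]
    for im,s,uv in obs:
        C,d=rays(im,[uv],s);d=d[0]/np.linalg.norm(d[0]);M=np.eye(3)-np.outer(d,d);A+=M;b+=M@C;L.append((C,M))
    X=np.linalg.solve(A,b);return X,[np.linalg.norm(M@(X-C)) for C,M in L]
E
python3 - <<'E'
from tri import *
s1,i1=pickle.load(open("w1.pkl","rb"));s2,i2=pickle.load(open("w2.pkl","rb"))
o=lambda x,y:(130+(x+.5)/3-.5,40+(y+.5)/3-.5)
for nm,a,b in [("gripBL",(353,435),(180,337)),("gripBR",(400,435),(232,337)),("plateBL",(281,426),(126,343)),("plateBR",(471,426),(341,343))]:
    X,e=tri([(i1,s1,o(*a)),(i2,s2,o(*b))]);print(nm,X.round(1),np.round(e,1))
for im,s in((i1,s1),(i2,s2)):
    P=cloud(im,s)
    g=im["color"].max(2)<45
    m=g&(P[...,2]>37)&(P[...,2]<50)&(abs(P[...,0]-481)<40)&(abs(P[...,1]+261)<40)
    Q=P[m];print("top pts",len(Q),Q.mean(0).round(1),cv2.minAreaRect(Q[:,:2].astype(np.float32)))
    m=(P[...,2]>2.5)&(P[...,2]<30)&(abs(P[...,0]-505)<90)&(abs(P[...,1]+268)<60)
    m&=~((im["color"][...,2].astype(int)-im["color"][...,0])>40)
    Q=P[m];print("plate",len(Q),np.median(Q[:,2]),cv2.minAreaRect(Q[:,:2].astype(np.float32)))
# plate corners at z=5/9 from w1
c=onplane(i1,[o(269,76),o(487,76)],9,s1);print("bar front", c.round(1))
c2=onplane(i1,[o(281,426),o(471,426)],5,s1);print("back",c2.round(1))
ax=c.mean(0)-c2.mean(0);print(np.linalg.norm(ax),np.degrees(np.arctan2(ax[1],ax[0])))
ax=ax[:2]/np.linalg.norm(ax[:2]);print("grip from back",c2.mean(0)[:2]+18*ax,"from front",c.mean(0)[:2]-82*ax)
for e in(c,c2):
    w=e[0]-e[1];print(np.linalg.norm(w),np.degrees(np.arctan2(w[1],w[0]))-90)
s=readout.sense();R=Rq(s["orientation"]);print(R.round(3))
E
```

```text
gripBL [ 472.2 -255.4   41.6] [0.1 0.1]
gripBR [ 469.4 -267.7   43.2] [0. 0.]
plateBL [ 471.2 -230.5    5.9] [0.1 0.1]
plateBR [ 455.4 -288.2    3.9] [0.1 0.1]
top pts 407 [ 481.9 -264.4   42.9] ((481.30078125, -264.2525329589844), (11.258861541748047, 21.30323600769043), 74.7906723022461)
plate 7517 5.410118225072154 ((504.24267578125, -268.09765625), (115.55062103271484, 178.90028381347656), 89.68272399902344)
top pts 601 [ 481.4 -265.2   42.9] ((481.2363586425781, -264.8299865722656), (12.930410385131836, 20.460718154907227), 75.3515853881836)
plate 9943 5.447320584570264 ((501.617919921875, -263.981689453125), (169.351318359375, 104.9079360961914), 2.9003028869628906)
bar front [[ 566.8 -256.7    9. ]
 [ 551.6 -313.9    9. ]]
back [[ 470.9 -230.2    5. ]
 [ 455.6 -288.1    5. ]]
99.56102357152932 -15.259625460109104
grip from back [ 480.59391928 -263.88352364] from front [ 480.09286874 -263.74683115]
59.146683674485374 -14.802442752031197
59.84443827281176 -14.809184462677734
[[ 0.967 -0.257  0.002]
 [-0.257 -0.967 -0.001]
 [ 0.002  0.    -1.   ]]
```

The measurements agree with the description: block top at 42–43 mm and glass at 5 mm. The grip is at (481,−264.2) and the yaw is −15°, which the tool already has. Moving over it.

Emit:
carry_out:
  translation:
    - [2,-1.4,0]
    - [2,-1.4,0]
    - [2,-1.3,0]
    - [0,0,0]
    - [0,0,0]
  delta_rot:
    - [0,0,0]
    - [0,0,0]
    - [0,0,0]
    - [0,0,0]
    - [0,0,0]
  hand: 0.65

```text
t: 2.83
eef_pos: [482.2, -262.3, 113.9]
orientation: [-0.0, 0.992, -0.128, 0.001]
force: [-0.4, -0.4, 0.1]
grip_width: 0.653
```

Emit:
carry_out:
  translation:
    - [0,0,2]
    - [0,0,2]
    - [0,0,1.5]
    - [0,0,0]
    - [0,0,0]
  delta_rot:
    - [0,0,0]
    - [0,0,0]
    - [0,0,0]
    - [0,0,0]
    - [0,0,0]

```text
t: 3.25
eef_pos: [479.5, -263.8, 58.3]
orientation: [-0.0, 0.991, -0.13, -0.001]
force: [0.6, 0.0, -0.5]
grip_width: 0.651
```

```bash
python3 snap.py w3
```

```text
[ 479.5 -263.8   58.3] 3.25 [ 0.65  0.33 -0.27  1.91  0.11  0.92 -1.5 ] [ 0.58  0.03 -0.5 ]
```

View pics/w3.png

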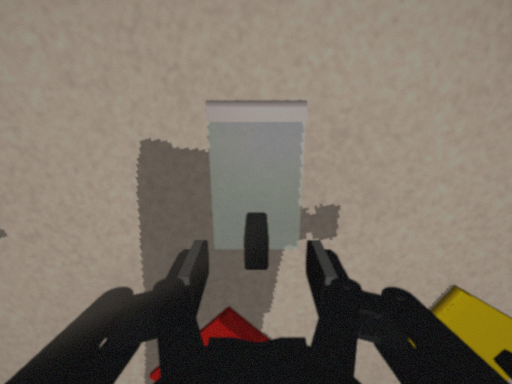

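The block at (256,240) sits centred between the open fingers. Descend and grip.

Emit:
carry_out:
  translation:
    - [0.1,0,1.1]
    - [0,0,1]
    - [0,0,0]
    - [0,0,0]
  delta_rot:
    - [0,0,0]
    - [0,0,0]
    - [0,0,0]
    - [0,0,0]

```text
t: 3.63
eef_pos: [480.7, -263.8, 36.7]
orientation: [-0.0, 0.991, -0.13, -0.001]
force: [-0.7, -0.1, -0.1]
grip_width: 0.649
```

Emit:
carry_out:
  translation:
    - [0,0,0]
    - [0,0,0]
    - [0,0,0]
    - [0,0,0]
    - [0,0,0]
  delta_rot:
    - [0,0,0]
    - [0,0,0]
    - [0,0,0]
    - [0,0,0]
    - [0,0,0]
  hand: 0
  newtons: 50

```text
t: 4.05
eef_pos: [481.5, -264.2, 37.8]
orientation: [0.0, 0.991, -0.13, 0.0]
force: [0.6, 0.0, 3.4]
grip_width: 0.158
```

Emit:
carry_out:
  translation:
    - [0,0,0]
    - [0,0,0]
    - [0,0,0]
    - [0,0,0]
    - [0,0,0]
  delta_rot:
    - [0,0,0]
    - [0,0,0]
    - [0,0,0]
    - [0,0,0]
    - [0,0,0]

```text
t: 4.47
eef_pos: [481.5, -264.2, 37.8]
orientation: [0.0, 0.991, -0.13, 0.0]
force: [-1.1, -0.2, 6.3]
grip_width: 0.157
```

Gripped, with the block width read back as 13.4 mm. Lift, then survey the stage from beside it.

Emit:
carry_out:
  translation:
    - [0,0,-1]
    - [0,0,-3]
    - [0,0,-4]
    - [0,0,-4]
    - [0,0,-4]
  delta_rot:
    - [0,0,0]
    - [0,0,0]
    - [0,0,0]
    - [0,0,0]
    - [0,0,0]

```text
t: 4.88
eef_pos: [480.5, -263.6, 199.3]
orientation: [-0.0, 0.992, -0.13, -0.0]
force: [0.7, -0.8, -0.2]
grip_width: 0.15
```

Emit:
carry_out:
  translation:
    - [0,-2,0]
    - [0,-2,0]
    - [0,-2,0]
    - [0,-2,0]
    - [0,-2,0]
  delta_rot:
    - [0,0,-5.8]
    - [0,0,-5.8]
    - [0,0,-5.8]
    - [0,0,-5.8]
    - [0,0,-5.6]

```text
t: 5.3
eef_pos: [486.8, -164.0, 197.6]
orientation: [-0.0, 0.992, 0.123, -0.0]
force: [0.0, -0.1, -0.7]
grip_width: 0.154
```

Emit:
carry_out:
  translation:
    - [0,0,0]
    - [0,0,0]
    - [0,0,0]
  delta_rot:
    - [0,0,0]
    - [0,0,0]
    - [0,0,0]

```text
t: 5.55
eef_pos: [486.7, -165.9, 197.5]
orientation: [0.0, 0.993, 0.12, -0.0]
force: [0.4, -1.0, -1.1]
grip_width: 0.157
```

```bash
python3 snap.py w4
```

```text
[ 486.7 -165.9  197.5] 5.55 [ 0.61  0.12 -0.39  1.85  0.05  1.18 -1.13] [ 0.43 -0.98 -1.08]
```

View pics/w4.png

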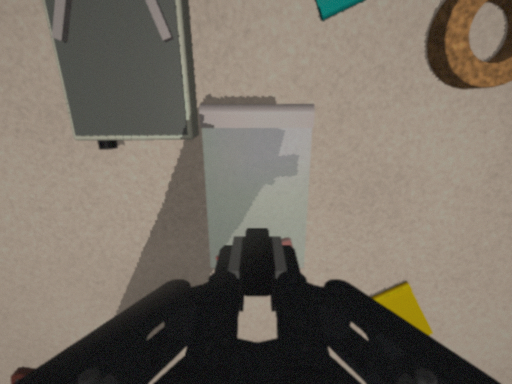

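The plate is held level. The stage's near edge runs along row 137 and its right edge is near column 190. I'll move forward to bring the guides and stop into view.

Emit:
carry_out:
  translation:
    - [3,-0.5,0]
    - [3,-0.5,0]
    - [3,-0.5,0]
    - [0,0,0]
    - [0,0,0]
  delta_rot:
    - [0,0,0]
    - [0,0,0]
    - [0,0,0]
    - [0,0,0]
    - [0,0,0]

```text
t: 6.02
eef_pos: [571.7, -128.9, 196.6]
orientation: [-0.001, 0.993, 0.12, -0.0]
force: [-0.8, -0.2, -1.0]
grip_width: 0.151
```

```bash
python3 snap.py w5
```

```text
[ 571.7 -128.9  196.6] 6.0167 [ 0.51  0.27 -0.43  1.68  0.12  1.21 -1.28] [-0.78 -0.25 -1.03]
```

Emit:
carry_out:
  translation:
    - [3,0,0]
    - [3,0,0]
    - [2,0,0]
    - [0,0,0]
    - [0,0,0]
  delta_rot:
    - [0,0,0]
    - [0,0,0]
    - [0,0,0]
    - [0,0,0]
    - [0,0,0]

```text
t: 6.48
eef_pos: [648.1, -110.9, 196.7]
orientation: [-0.0, 0.993, 0.12, -0.001]
force: [-0.2, 0.6, -1.1]
grip_width: 0.156
```

```bash
python3 snap.py w6; python3 - <<'E'
import cv2,numpy as np
for n in("w5","w6"):
    cv2.imwrite(f"pics/{n}c.png",cv2.resize(cv2.imread(f"pics/{n}.png")[0:240,20:280],None,fx=2.5,fy=2.5,interpolation=cv2.INTER_CUBIC))
E
```

```text
[ 648.1 -110.9  196.7] 6.4833 [ 0.42  0.42 -0.42  1.5   0.18  1.27 -1.35] [-0.18  0.58 -1.11]
```

View pics/w5c.png

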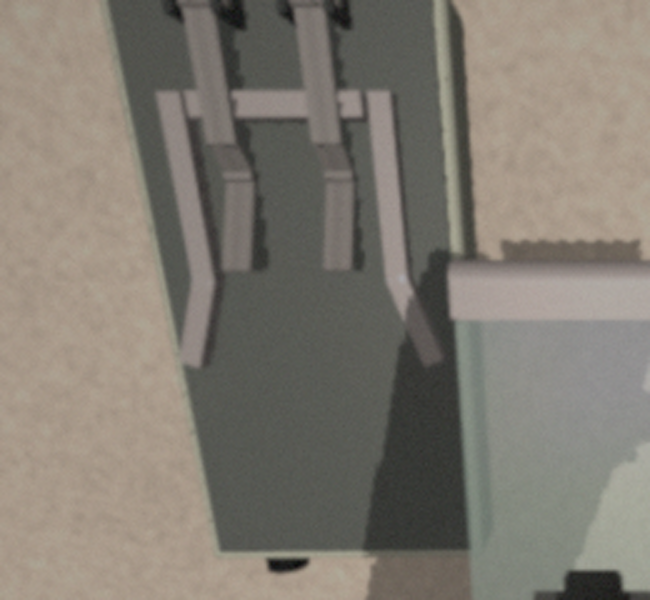

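View pics/w6c.png

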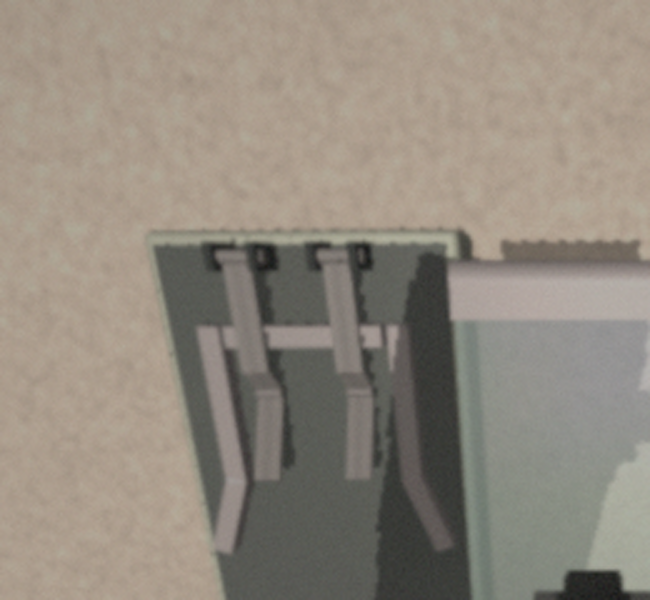

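```bash
python3 - <<'E'
from tri import *
s5,i5=pickle.load(open("w5.pkl","rb"));s6,i6=pickle.load(open("w6.pkl","rb"))
o=lambda x,y:(20+(x+.5)/2.5-.5,(y+.5)/2.5-.5)
pts={"Lrail far outer":((157,92),(198,326)),"Rrail far outer":((392,92),(408,326)),"stop near R":((362,117),(383,347)),
"Lmouth out":((183,364),(214,551)),"Rmouth out":((442,357),(453,545)),"Lclip tipL":((221,270),(254,479)),"Lclip tipR":((251,270),(280,479)),"Rclip tipL":((323,270),(346,479)),"Rclip tipR":((353,270),(372,479))}
for k,(a,b) in pts.items():
    X,e=tri([(i5,s5,o(*a)),(i6,s6,o(*b))]);print(k,X.round(1),np.round(e,1))
c=onplane(i6,[o(150,235),o(458,235)],40,s6);print("far edge",c.round(1),np.linalg.norm(c[0]-c[1]))
n=onplane(i5,[o(220,550),o(467,550)],40,s5);print("near edge",n.round(1),np.linalg.norm(n[0]-n[1]))
w=c[0]-c[1];print("yaw far",np.degrees(np.arctan2(w[1],w[0]))-90);w=n[0]-n[1];print("yaw near",np.degrees(np.arctan2(w[1],w[0]))-90)
l=c[0]-n[0];print("left edge len",np.linalg.norm(l),np.degrees(np.arctan2(l[1],l[0])))
# depth
for s,im in((s5,i5),(s6,i6)):
    P=cloud(im,s);print("top z",np.median(P[(abs(P[...,0]-570)<15)&(abs(P[...,1]-(0))<15)][:,2]))
s4,i4=pickle.load(open("w4.pkl","rb"))
print("near edge w4",onplane(i4,[(76,136),(189,137)],40,s4).round(1))
E
```

```text
Lrail far outer [667.2  49.2  46.6] [0.1 0.1]
Rrail far outer [686.8 -29.3  48.1] [0.3 0.3]
stop near R [676.7 -21.   48.9] [0.2 0.2]
Lmouth out [574.9  35.7  48.3] [0.4 0.4]
Rmouth out [602.2 -61.8  50.1] [0. 0.]
Lclip tipL [615.   18.7  57.6] [0.1 0.1]
Lclip tipR [617.6   8.5  57.7] [0.1 0.1]
Rclip tipL [623.9 -16.8  58.2] [0. 0.]
Rclip tipR [626.4 -27.   58.3] [0.2 0.2]
far edge [[695.4  71.7  40. ]
 [723.3 -40.4  40. ]] 115.57577022368649
near edge [[494.6  19.7  40. ]
 [520.2 -84.9  40. ]] 107.6944042054542
yaw far 13.998385748354124
yaw near 13.760398779273416
left edge len 207.44422310495972 14.527990109315718
top z 40.28800789659877
top z 40.20826543942411
near edge w4 [[493.4  19.3  40. ]
 [519.1 -89.   40. ]]
```

Stage results:

| Quantity | Measured | Expected |
|---|---|---|
| Stage top height | 40.2 mm | 40 mm |
| Rail tops | about 48 mm | 48 mm |
| Rail outer spacing | 81 mm | – |
| Clip tips before the stop | 50.2 mm | 50 mm |
| Yaw | about 14.1° | within 0.3 rad |

These put the seat at about (590.8,−11.9). I'll check the plate's pose in the hand, then move behind the mouth.

Emit:
carry_out:
  translation:
    - [-2,-2.2,0]
    - [-2,-2.2,0]
    - [-2,-2.2,0]
    - [-2,-2.2,0]
    - [-2,-2.2,0]
  delta_rot:
    - [0,0,0]
    - [0,0,0]
    - [0,0,-0.3]
    - [0,0,0]
    - [0,0,0]

```text
t: 6.95
eef_pos: [522.4, -28.2, 197.3]
orientation: [0.001, 0.993, 0.122, -0.0]
force: [0.4, 0.1, -1.0]
grip_width: 0.157
```

Emit:
carry_out:
  translation:
    - [0,0,3]
    - [0,0,3]
    - [0,0,2.5]
    - [0,0,1]
    - [0,0,0]
  delta_rot:
    - [0,0,0]
    - [0,0,0]
    - [0,0,0]
    - [0,0,0]
    - [0,0,0]

```text
t: 7.37
eef_pos: [522.5, -28.5, 100.4]
orientation: [-0.0, 0.992, 0.122, -0.002]
force: [-0.7, -0.1, -0.5]
grip_width: 0.156
```

```bash
python3 snap.py w7; python3 - <<'E'
from tri import *
s,im=pickle.load(open("w7.pkl","rb"))
P=cloud(im,s);R=Rq(s["orientation"]);T=(P-s["eef_pos"])@R
m=(abs(T[...,1])<29)&(T[...,0]>70)&(T[...,0]<90)&(T[...,2]<36)&(T[...,2]>15)
print("bar z",np.percentile(T[m][:,2],[5,50,95]),"front x",np.percentile(T[m][:,0],[95,99]))
for a,b in((15,30),(30,45),(45,60)):
    m=(abs(T[...,1])<25)&(T[...,0]>a)&(T[...,0]<b)&(abs(T[...,2]-32)<10);print(a,np.median(T[m][:,2]))
for a,b in((-25,-10),(10,25)):
    m=(T[...,1]>a)&(T[...,1]<b)&(T[...,0]>45)&(T[...,0]<65)&(abs(T[...,2]-32)<10);print("y",a,np.median(T[m][:,2]))
print(2*np.degrees(np.arctan2(s["orientation"][2],s["orientation"][1])))
cv2.imwrite("pics/w7c.png",cv2.resize(im["color"][0:300,100:400],None,fx=2,fy=2,interpolation=cv2.INTER_CUBIC))
E
```

```text
[522.5 -28.5 100.4] 7.3667 [ 0.4   0.26 -0.49  1.92  0.14  1.   -1.47] [-0.66 -0.13 -0.53]
bar z [27.69132822 28.87436727 31.30345386] front x [80.43963015 80.93234568]
15 32.586489121030056
30 32.610254443610685
45 32.627548370712866
y -25 32.623098376312434
y 10 32.64445724282689
14.046403487566543
```

View pics/w7c.png

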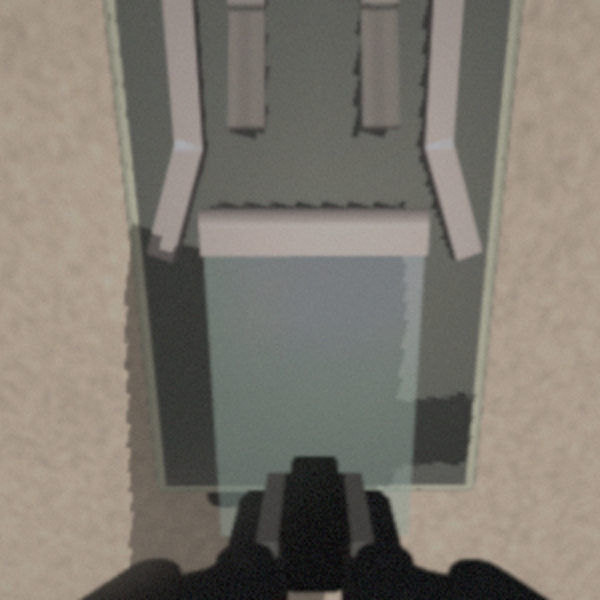

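The plate hangs flat, with its underside 37.6 mm below the TCP and its front 81 mm ahead. It is centred on the guides: bar mid column ≈314, clips' mid ≈314, mouth mid ≈316 in the crop. Now I'll lower it onto the stage.

Emit:
carry_out:
  translation:
    - [0,0,1.2]
    - [0,0,0.6]
    - [0,0,0.2]
    - [0,0,0]
    - [0,0,0]
  delta_rot:
    - [0,0,0]
    - [0,0,0]
    - [0,0,0]
    - [0,0,0]
    - [0,0,0]

```text
t: 7.83
eef_pos: [525.1, -27.3, 82.6]
orientation: [-0.0, 0.992, 0.123, 0.0]
force: [-0.7, 0.2, -0.4]
grip_width: 0.152
```

Emit:
carry_out:
  translation:
    - [0,0,0.1]
    - [0,0,0.1]
    - [0,0,0]
    - [0,0,0]
  delta_rot:
    - [0,0,0]
    - [0,0,0]
    - [0,0,0]
    - [0,0,0]

```text
t: 8.17
eef_pos: [524.9, -27.4, 80.4]
orientation: [0.0, 0.992, 0.123, 0.0]
force: [-0.5, -0.7, -1.5]
grip_width: 0.156
```

Emit:
carry_out:
  translation:
    - [0,0,0.1]
    - [0,0,0.1]
    - [0,0,0]
    - [0,0,0]
  delta_rot:
    - [0,0,0]
    - [0,0,0]
    - [0,0,0]
    - [0,0,0]

```text
t: 8.5
eef_pos: [524.8, -27.4, 78.2]
orientation: [-0.0, 0.992, 0.123, -0.0]
force: [0.1, 0.7, -1.0]
grip_width: 0.153
```

Emit:
carry_out:
  translation:
    - [0,0,0.05]
    - [0,0,0]
    - [0,0,0]
  delta_rot:
    - [0,0,0]
    - [0,0,0]
    - [0,0,0]

```text
t: 8.75
eef_pos: [524.9, -27.4, 77.8]
orientation: [-0.0, 0.992, 0.123, 0.0]
force: [-0.6, 0.4, -0.5]
grip_width: 0.152
```

Emit:
carry_out:
  translation:
    - [0,0,0.05]
    - [0,0,0]
    - [0,0,0]
  delta_rot:
    - [0,0,0]
    - [0,0,0]
    - [0,0,0]

```text
t: 9.0
eef_pos: [525.2, -27.3, 77.8]
orientation: [0.0, 0.992, 0.123, 0.0]
force: [-1.3, 0.4, 5.4]
grip_width: 0.156
```

Emit:
carry_out:
  translation:
    - [0,0,0.05]
    - [0,0,0]
    - [0,0,0]
  delta_rot:
    - [0,0,0]
    - [0,0,0]
    - [0,0,0]

```text
t: 9.25
eef_pos: [525.4, -27.3, 77.7]
orientation: [0.0, 0.992, 0.123, 0.001]
force: [-3.2, -0.4, 9.9]
grip_width: 0.156
```

Contact came at TCP z 77.8, as predicted. A quick look for alignment before sliding.

```bash
python3 snap.py w8; python3 - <<'E'
from tri import *
s,im=pickle.load(open("w8.pkl","rb"))
print(2*np.degrees(np.arctan2(s["orientation"][2],s["orientation"][1])))
cv2.imwrite("pics/w8c.png",cv2.resize(im["color"][0:240,110:400],None,fx=2.5,fy=2.5,interpolation=cv2.INTER_CUBIC))
E
```

```text
[525.4 -27.3  77.7] 9.25 [ 0.39  0.29 -0.48  1.94  0.16  0.95 -1.49] [-3.17 -0.45  9.94]
14.137881200155698
```

View pics/w8c.png

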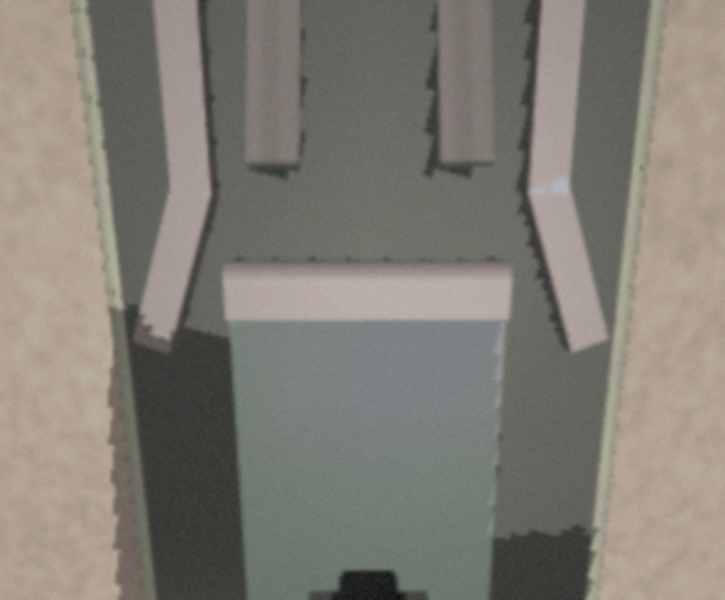

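The plate is aligned in yaw and sits about 0.6 mm left of the guide centre (bar mid 367.5, guides mid 370). I'll correct that, ease the pressure and slide in slowly.

Emit:
carry_out:
  translation:
    - [0,0.06,-0.03]
    - [0.4,0,0]
    - [0.4,0,0]
    - [0.4,0,0]
    - [0.3,0,0]
  delta_rot:
    - [0,0,0]
    - [0,0,0]
    - [0,0,0]
    - [0,0,0]
    - [0,0,0]

```text
t: 9.72
eef_pos: [540.2, -24.4, 77.8]
orientation: [0.0, 0.992, 0.123, 0.0]
force: [-3.3, -0.8, 7.7]
grip_width: 0.153
```

Emit:
carry_out:
  translation:
    - [0.2,0,0]
    - [0.2,0,0]
    - [0.2,0,0]
    - [0.2,0,0]
    - [0.2,0,0]
  delta_rot:
    - [0,0,0]
    - [0,0,0]
    - [0,0,0]
    - [0,0,0]
    - [0,0,0]

```text
t: 10.13
eef_pos: [549.7, -22.0, 77.8]
orientation: [0.0, 0.992, 0.123, 0.0]
force: [-2.2, -0.5, 8.5]
grip_width: 0.156
```

Emit:
carry_out:
  translation:
    - [0.2,0,0]
    - [0.2,0,0]
    - [0.2,0,0]
    - [0.2,0,0]
    - [0,0,0]
  delta_rot:
    - [0,0,0]
    - [0,0,0]
    - [0,0,0]
    - [0,0,0]
    - [0,0,0]

```text
t: 10.55
eef_pos: [557.9, -19.9, 77.8]
orientation: [0.0, 0.992, 0.123, 0.001]
force: [-0.7, -0.0, 6.2]
grip_width: 0.156
```

```bash
python3 snap.py w9; python3 - <<'E'
from tri import *
s,im=pickle.load(open("w9.pkl","rb"))
cv2.imwrite("pics/w9c.png",cv2.resize(im["color"][0:240,110:400],None,fx=2.5,fy=2.5,interpolation=cv2.INTER_CUBIC))
E
```

```text
[557.9 -19.9  77.8] 10.55 [ 0.36  0.35 -0.47  1.86  0.19  0.97 -1.52] [-0.71 -0.01  6.19]
```

View pics/w9c.png

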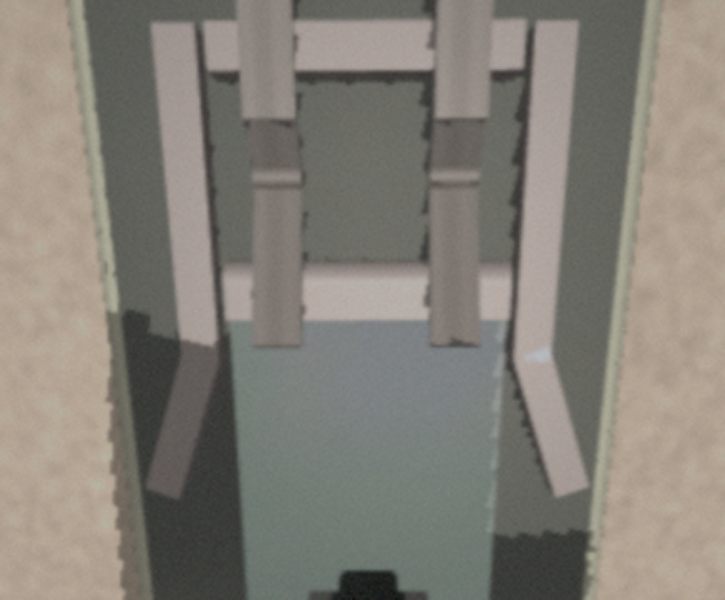

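The bar is under both clip tips and centred between the rails (gaps of about 8 px each side). Continuing.

Emit:
carry_out:
  translation:
    - [0.2,0,0]
    - [0.2,0,0]
    - [0.2,0,0]
    - [0.2,0,0]
    - [0.2,0,0]
  delta_rot:
    - [0,0,0]
    - [0,0,0]
    - [0,0,0]
    - [0,0,0]
    - [0,0,0]

```text
t: 11.02
eef_pos: [566.5, -17.9, 77.8]
orientation: [0.0, 0.992, 0.123, -0.0]
force: [-6.4, -1.1, 11.6]
grip_width: 0.158
```

Emit:
carry_out:
  translation:
    - [0.2,0,0]
    - [0.2,0,0]
    - [0.2,0,0]
    - [0.2,0,0]
    - [0.2,0,0]
  delta_rot:
    - [0,0,0]
    - [0,0,0]
    - [0,0,0]
    - [0,0,0]
    - [0,0,0]

```text
t: 11.43
eef_pos: [575.9, -15.6, 77.8]
orientation: [0.0, 0.992, 0.123, -0.001]
force: [-6.4, -2.3, 11.5]
grip_width: 0.156
```

```bash
python3 snap.py w10; python3 - <<'E'
from tri import *
s,im=pickle.load(open("w10.pkl","rb"))
cv2.imwrite("pics/w10c.png",cv2.resize(im["color"][0:240,110:400],None,fx=2.5,fy=2.5,interpolation=cv2.INTER_CUBIC))
E
```

```text
[575.9 -15.6  77.8] 11.4333 [ 0.34  0.38 -0.47  1.82  0.2   0.99 -1.54] [-6.38 -2.27 11.51]
```

View pics/w10c.png

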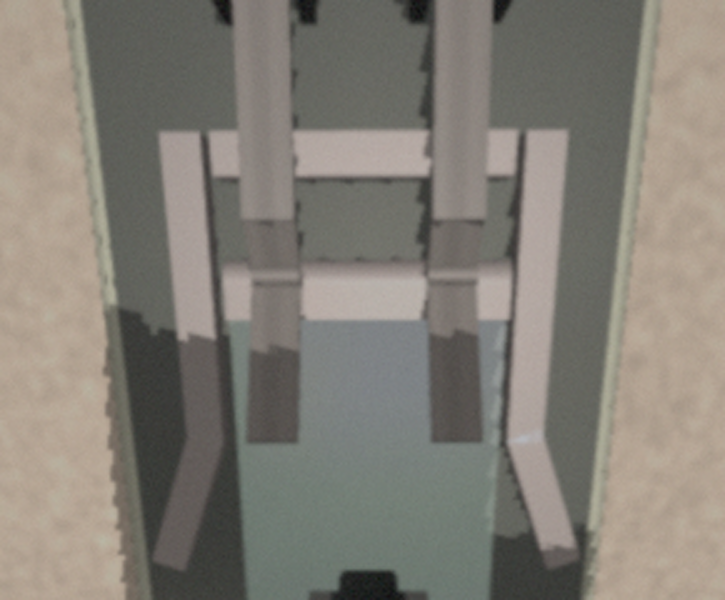

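The clips are riding up onto the bar. About 18 mm remains to the stop (rows 178–265).

Emit:
carry_out:
  translation:
    - [0.2,0,0]
    - [0.2,0,0]
    - [0.2,0,0]
    - [0.2,0,0]
    - [0.2,0,0]
  delta_rot:
    - [0,0,0]
    - [0,0,0]
    - [0,0,0]
    - [0,0,0]
    - [0,0,0]

```text
t: 11.9
eef_pos: [586.3, -12.9, 77.8]
orientation: [0.0, 0.992, 0.123, 0.0]
force: [-1.2, -1.0, 6.8]
grip_width: 0.15
```

Emit:
carry_out:
  translation:
    - [0.2,0,0]
    - [0.1,0,0]
    - [0.1,0,0]
    - [0.1,0,0]
    - [0,0,0]
  delta_rot:
    - [0,0,0]
    - [0,0,0]
    - [0,0,0]
    - [0,0,0]
    - [0,0,0]

```text
t: 12.32
eef_pos: [590.9, -11.6, 77.8]
orientation: [0.0, 0.992, 0.123, -0.0]
force: [-4.7, -0.8, 10.2]
grip_width: 0.158
```

Emit:
carry_out:
  translation:
    - [0.1,0,0]
    - [0.1,0,0]
    - [0,0,0]
  delta_rot:
    - [0,0,0]
    - [0,0,0]
    - [0,0,0]

```text
t: 12.57
eef_pos: [591.0, -11.6, 77.8]
orientation: [0.001, 0.992, 0.123, -0.002]
force: [-15.1, -3.0, 18.7]
grip_width: 0.156
```

Force rose to 15 N with no further travel at (591,−11.6), which is the predicted seat. I'll ease off and look before releasing.

Emit:
carry_out:
  translation:
    - [-0.08,0,-0.05]
    - [0,0,0]
    - [0,0,0]
  delta_rot:
    - [0,0,0]
    - [0,0,0]
    - [0,0,0]

```text
t: 12.82
eef_pos: [591.0, -11.7, 77.8]
orientation: [0.0, 0.992, 0.123, -0.001]
force: [-8.1, -2.3, 9.6]
grip_width: 0.16
```

```bash
python3 snap.py w11; python3 - <<'E'
from tri import *
s,im=pickle.load(open("w11.pkl","rb"))
cv2.imwrite("pics/w11c.png",cv2.resize(im["color"][0:240,110:400],None,fx=2.5,fy=2.5,interpolation=cv2.INTER_CUBIC))
E
```

```text
[591.  -11.7  77.8] 12.8167 [ 0.32  0.41 -0.46  1.78  0.21  1.   -1.55] [-8.15 -2.3   9.62]
```

View pics/w11c.png

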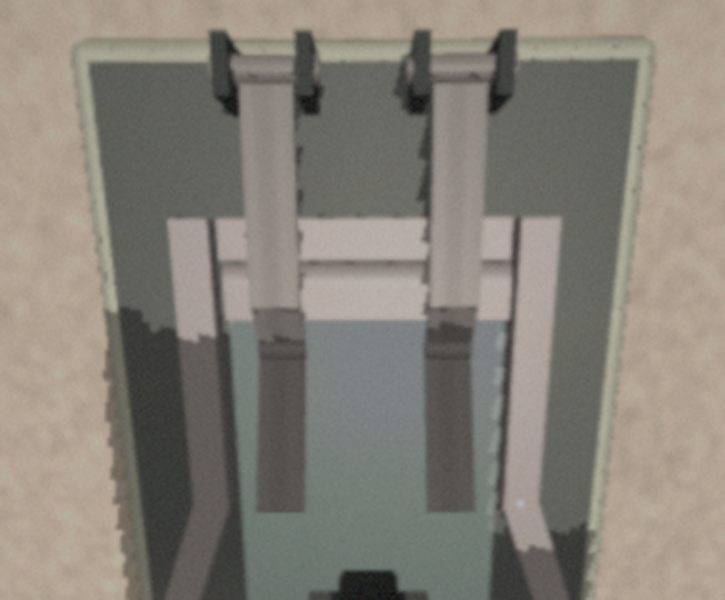

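The plate is home: the bar touches the stop at row 262 and the noses (row 350) are behind the bar's back edge (row 320). Release and retract.

Emit:
carry_out:
  translation:
    - [0,0,0]
    - [0,0,0]
    - [0,0,0]
    - [0,0,0]
    - [0,0,0]
  delta_rot:
    - [0,0,0]
    - [0,0,0]
    - [0,0,0]
    - [0,0,0]
    - [0,0,0]
  hand: 0.5

```text
t: 13.28
eef_pos: [592.2, -10.9, 77.5]
orientation: [-0.0, 0.992, 0.123, -0.0]
force: [0.3, -0.1, 0.2]
grip_width: 0.497
```

Emit:
carry_out:
  translation:
    - [0,0,-1]
    - [0,0,-2]
    - [0,0,-3]
    - [0,0,-3]
    - [0,0,-2]
  delta_rot:
    - [0,0,0]
    - [0,0,0]
    - [0,0,0]
    - [0,0,0]
    - [0,0,0]

```text
t: 13.7
eef_pos: [592.9, -10.8, 191.3]
orientation: [0.0, 0.992, 0.123, 0.001]
force: [0.5, -0.7, 0.4]
grip_width: 0.503
```

Emit:
carry_out:
  translation:
    - [-2,0,0]
    - [-2,0,0]
    - [0,0,0]
    - [0,0,0]
    - [0,0,0]
  delta_rot:
    - [0,0,0]
    - [0,0,0]
    - [0,0,0]
    - [0,0,0]
    - [0,0,0]

```text
t: 14.12
eef_pos: [553.8, -20.7, 188.2]
orientation: [0.0, 0.992, 0.123, 0.001]
force: [-0.5, 0.6, 0.0]
grip_width: 0.499
```

```bash
python3 snap.py w12; python3 - <<'E'
from tri import *
s,im=pickle.load(open("w12.pkl","rb"))
P=cloud(im,s);U=np.array([.970,.2436,0]);V=np.array([-.2436,.970,0])
seat=np.array([590.8,-11.9,70]);Q=np.stack([(P-seat)@U,(P-seat)@V,P[...,2]-40],-1)
m=(abs(Q[...,0])<25)&(abs(Q[...,1])<20)&(Q[...,2]>38)&(Q[...,2]<48);print("grip top",m.sum(),Q[m].mean(0).round(1),cv2.minAreaRect(Q[m][:,:2].astype(np.float32)))
for a,b,c,d in((-10,10,20,40),(20,50,-10,10),(20,50,-28,-24),(20,50,24,28)):
    k=(Q[...,0]>a)&(Q[...,0]<b)&(Q[...,1]>c)&(Q[...,1]<d);print("glass z",np.median(Q[k][:,2]).round(2))
for sg in(18,-18):
    k=(abs(Q[...,1]-sg)<3)&(Q[...,0]>28)&(Q[...,0]<80)
    x=Q[k]; print("clip",sg,[(int(a),round(float(np.median(x[(abs(x[:,0]-a)<2)][:,2])),1)) for a in(34,42,50,58,64,70,76)])
cv2.imwrite("pics/w12c.png",cv2.resize(im["color"][0:300,100:410],None,fx=2,fy=2,interpolation=cv2.INTER_CUBIC))
t=get_image("top");save(t,"top1")
print(abs(t["color"].astype(int)-pickle.load(open("d0.pkl","rb"))["top"]["color"]).max(2)[100:240,90:180].max())
E
```

```text
[553.8 -20.7 188.2] 14.1167 [ 0.39  0.22 -0.49  1.77  0.11  1.18 -1.46] [-0.5   0.63  0.01]
grip top 447 [-0.3 -0.1 42.9] ((-0.7856578826904297, -0.060399532318115234), (22.20952033996582, 13.533016204833984), 0.4831130802631378)
glass z 4.2
glass z 269.13
glass z 5.25
glass z 5.23
clip 18 [(34, 22.0), (42, 17.9), (50, 13.3), (58, 9.0), (64, 8.8), (70, 13.3), (76, 16.4)]
clip -18 [(34, 22.0), (42, 17.9), (50, 13.3), (58, 9.0), (64, 9.0), (70, 13.2), (76, 16.1)]
32
```

View pics/w12c.png

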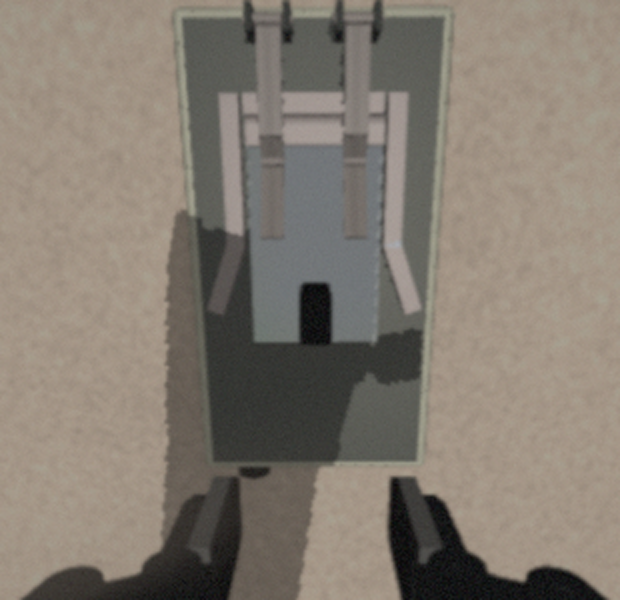

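View pics/top1.png

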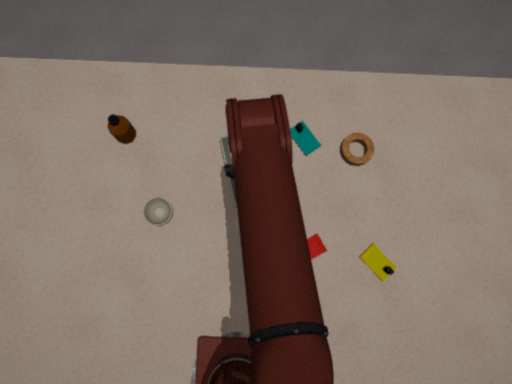

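Every check agrees. The plate is home and level, both clips sit symmetrically behind the bar, and the dish, bottle and cork ring are at their original pixels. Handing in.

```bash
python3 -c "
from workcell import hand_in
print(hand_in())"
```

```text
the job is handed in; nothing more can be done
None
```

The plate is loaded on the stage and let go, and the job was handed in after about 14 s of the 45 s. I gripped the clear plate by its block, set it flat in the mouth of the guides and slid it under both clips. I stopped when the force rose to about 15 N at the predicted seat, then released and backed away.

**Last checks:**
- **Position:** the grip's centre is within about 1 mm of the measured seat and turned about 0.5°.
- **Height:** the grip top is 42.9 mm and the glass 5.2 mm above the stage, so the plate lies flat.
- **Clips:** both have the same height profile, with their noses down behind the bar, and the bar is against the stop.
- **Bystanders:** the dish, bottle and cork ring are at the same pixels as at the start.

**Disagreements:**
- **Stage outline:** the edges measured 3–6 mm short in length and 4–12 mm in width, because part of the near edge was hidden and the rim is pale. I set the seat from the rails, clip tips and stop instead.
- **Failed height samples:** two of the four glass-height samples were unusable. One returned no valid height, and one (4.2 mm) reached past the plate's edge.
- **Clip angle:** I could not read the clip angles directly. That both clips lifted over the bar and dropped again rests on the pictures, the height profile and the slide force.

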